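Follow the orange-capped tube on the coasting carousel

TASK

The bead samples must be kept turning while one of them is checked: gently push one of the carousel's blue posts with the closed gripper so that the carousel spins freely at about one turn in five seconds (never quicker than a turn in three), and let go without touching any tube. Then follow the orange-capped tube as it travels round, keeping the closed fingertips straight over its cap, about 4 cm above it, for at least five seconds without touching the carousel and while it still turns on its own (quicker than a turn in twenty seconds). Afterwards move clear and finish once the carousel has come to rest, leaving the bottle, the yellow tube block and the orange gel box where they stand.

Things in the scene. Friction and masses are not known exactly. Their poses are not given: they have to be found in the camera images.
- stand: grey foot of the tube carousel, fixed to the bench, 190 mm across, 46 mm high; origin on the bench at the vertical turning axis. It carries the turning disc (white, 300 mm across, top 62 mm above the bench; steel hub 60 mm across, up to 88 mm) with six capped tubes every 60 degrees at radius 100 mm and three blue posts every 120 degrees at radius 135 mm, each midway between two tubes
- carousel (a joint): angle of the disc about the vertical axis, rad, growing counter-clockwise seen from above; no stops, it may pass any number of turns. Low-friction bearing: nominal inertia of all that turns 0.0115 kg m2 (may differ by a third), constant friction torque 0.0007 N m and viscous friction 0.0004 N m s/rad: pushed to 1.2 rad/s it coasts for some 12 to 19 s
- post_a (a point): centre of the top of a blue drive post: 16 mm diameter, rising 63 mm above the disc, its top 125 mm above the bench, 135 mm from the turning axis, 30 degrees counter-clockwise of the orange-capped tube
- post_b (a point): the same for the post 150 degrees counter-clockwise of the orange-capped tube
- post_c (a point): the same for the post 270 degrees counter-clockwise of the orange-capped tube
- orange_cap (a point): centre of the top of the orange cap: cap 36 mm across and 23 mm high, its top 130 mm above the bench, 100 mm from the turning axis; z points up
- orange_tube: the amber tube (30 mm diameter) with the orange cap, clamped in the disc; origin on the turning axis at the disc's underside, its x axis points to the tube
- white_tubes: the five other tubes, clear with white caps, same size as the orange one, clamped in the disc at the other 60-degree places; origin on the turning axis at the disc's underside
- bottle: loose round green reagent bottle with white cap, 72 mm diameter, 150 mm high, bystander; origin at the centre of its underside
- tube_block: loose yellow block with small tubes, 80 x 130 mm and 60 mm high, bystander; origin at the centre of its underside
- gel_box: loose orange open gel box, 160 x 120 mm and 60 mm high, bystander; origin at the centre of its underside

How it is judged:
By the outcome, as a careful person would: the job done as asked, in the order asked, and still so for the second after the job is handed in, with the robot touching nothing.
It also fails if it takes over 72 s, if anything falls off the work surface, if the arm or the gripper's body presses on something with over 40 N, if the wrist force passes 120 N, or if a joint passes its speed limit or range.

ROBOT

A 6-joint arm with a two-finger parallel gripper is mounted at the origin on the work surface. World frame = base frame: x ahead of the robot, y to its left, z up, the work surface at z = 0. Lengths are in mm, angles in rad, forces in N, time in s.
With the tool pointing down it reaches from about 350 to 875 mm from the base axis. Payload 4.2 kg.
Tool frame: the origin (TCP) lies between the finger pads, 19 mm behind the fingertips; this is the grasp point; z points along the fingers, y is the direction in which the jaws open and shut (so a half turn about z gives the same grasp; the last joint's range is limited). The gripper opens to 85 mm and grips with 20 to 120 N. Pads are 22 mm wide; open, the fingers measure 114 mm over their backs; the gripper's body (76 mm by 85 mm) begins 54 mm behind the grasp point. The pads swing forward as they close: fully open they stand 13 mm farther back than shut.
Start: joints at [1.552, 0.385, 0.008, 0, -1.194, -0.259], TCP at [171.368, 601.026, 250.012] pointing down, gripper open.
Joint ranges: [-3.14, 3.14], [-1.21, 2.06], [-1.07, 1.41], [-3.16, 2.05], [-2.99, -0.16], [-3.1, 3.1]. Speed limits (rad/s): [2.79, 2.79, 3.14, 3.14, 3.14, 3.14].

INTERFACE

Orientations are given as a unit quaternion [x, y, z, w].
In Python, from bench import read_state, get_image, job_done, search_frame, regions_of gives the robot as it stands.
- The arm moves only by the tool servo_tool, never from a script. Its arguments are lists of equal length, an entry for each row: "turn": the turn, a rotation vector about the world's x, y, z in rad, a list of three; "dp": the shift along the world's x, y, z in m, a list of three; "fingers": the finger opening in m, from 0 to 0.0854. In form: {"turn": [[rx, ry, rz], ...], "dp": [[tx, ty, tz], ...], "fingers": [fingers, ...]}. A call has exactly 5 rows; each row shifts and turns the pose as measured when the row begins; what a row does not reach is not made up. A row lasts 1/8 s, in which the tool goes at most 62.5 mm and 10.7 degrees, less where a joint would pass 70% of its speed; a pose out of reach is approached as far as the arm can. A call is refused whole if a number of a shift passes 0.0625 or a number of a turn 0.188, either way. A call with a gripper value outside its range is refused whole. The fingers move at their own pace and stop on an object; the grip force is fixed at half the most. Time passes only in rows, so rows that do not move let the fingers close, or fill a call up. It gives the time, the measured TCP pose, the force and the opening at its end, in the units of the state.
- read_state(): the state, without advancing time (a new reading comes with each control period).
- get_image(name): name is "side" or "top"; returns a dict with "img" (420x560x3 uint8, red, green, blue), "vfov" (degrees; the focal length in pixels is half the picture's height over the tangent of half this angle, whatever the lens; pixels are square), "cx", "cy" (the principal point, pixels), "world_from_camera" (4x4, takes a point from camera to world coordinates). Camera axes: x right, y down, z forward; pixel columns grow to the right and rows downward; lengths in mm; the calibration is good to about 2 mm. A picture is of the moment at which its call begins. There is no depth.
- job_done(): hands the job in, once; it reports no verdict.
Trained networks look in the newest picture that a camera, given by its name, has taken for a name from the list of things; names that differ only in an ending like _2 or _b are one class to them, and where a whole thing is asked for, a point or a joint stands for the part that bears it (a point fixed in the world has none). Each returns a list of dicts, best first, with "score" (0 to 1); they miss things now and then, are a little off and sometimes report something else, mostly with a low value. They report only what shows in the picture. A call takes as long as a camera call.
- search_frame(query, camera): "box" ([left, top, width, height] in pixels, round what is visible of it).
- regions_of(query, camera): "region" (420x560 bool, what is visible of it) and "box" ([left, top, width, height] in pixels, round what is visible of it).
The state is a dict: "clock": time; "joints": joint angles; "joint_vel": joint speeds; "joint_efforts": joint torques, N m; "position": TCP position; "ee_rot": TCP orientation; "contact_force": force on the tool from outside, world axes, zero at the start; "wrist_torque": the same for the moment, N m; "gripper_width": finger opening in mm.
Only numpy, scipy, OpenCV 4.12 (cv2) and the standard library are available. Lean on these libraries where they do the work, as an engineer would, in place of code of your own. Each camera call takes 0.05 s, during which the arm holds its last target. There are 200 camera calls.

## Working session

There is one attempt and no reset: what is moved stays moved. The work goes in short steps, Python scripts to look and compute and a tool call to move; the robot and the scene stay as the last step left them, time stands still between calls to the robot, and variables do not carry over. Pictures are saved under pics/ and viewed, about 8 in all and at most 12, crops included, and the job is handed in when it is done.

Besides the shell and the picture viewer there is one more tool, called after "Call:" as a command line: name --argument value ..., lists and objects as JSON in quotes. servo_tool: Moves the arm, as the interface text tells. Its arguments: {"type":"object","properties":{"turn":{"type":"array","items":{"type":"array","items":{"type":"number"}}},"dp":{"type":"array","items":{"type":"array","items":{"type":"number"}}},"fingers":{"type":"array","items":{"type":"number"}}},"required":["turn","dp","fingers"]}

```bash
mkdir -p pics
cat > h.py <<'E'
import numpy as np, cv2
from bench import *
def proj(c,P):
    T=np.linalg.inv(np.array(c["world_from_camera"]));p=(T@np.append(P,1.))[:3]
    f=210/np.tan(np.radians(c["vfov"])/2);return np.array([c["cx"]+f*p[0]/p[2],c["cy"]+f*p[1]/p[2]])
def back(c,uv,z):
    T=np.array(c["world_from_camera"]);f=210/np.tan(np.radians(c["vfov"])/2)
    d=T[:3,:3]@np.array([(uv[0]-c["cx"])/f,(uv[1]-c["cy"])/f,1.]);o=T[:3,3]
    return o+d*(z-o[2])/d[2]
E
python3 - <<'E'
from h import *
ims=[]
for n in("side","top"):
    c=get_image(n);print(n,c["vfov"],c["cx"],c["cy"],np.round(c["world_from_camera"],3).tolist())
    cv2.imwrite(f"pics/{n}0.png",c["img"][:,:,::-1])
    for q in("orange_cap","post_a","stand","bottle","tube_block","gel_box"):
        for r in search_frame(q,n)[:3]:
            b=r["box"];print(q,round(r["score"],2),np.round(b),np.round(back(c,(b[0]+b[2]/2,b[1]+b[3]/2),{"orange_cap":130,"post_a":95}.get(q,40))))
s=read_state();print(s)
E
```

```text
side 44.531201547555185 272.9019962942848 205.6296100537819 [[0.811, -0.355, 0.465, -221.885], [-0.585, -0.479, 0.655, -1008.42], [-0.01, -0.803, -0.596, 1033.72], [0.0, 0.0, 0.0, 1.0]]
orange_cap 0.72 [293. 214.  13.  24.] [ 486. -140.  130.]
post_a 0.7 [242. 176.  90.  70.] [530. -25.  95.]
stand 0.71 [242. 177.  90.  70.] [569.  29.  40.]
stand 0.68 [240. 176.  94.  76.] [564.  22.  40.]
bottle 0.66 [169. 151.  27.  46.] [407. 430.  40.]
tube_block 0.57 [349. 300.  52.  56.] [ 459. -474.   40.]
gel_box 0.61 [211. 138.  54.  35.] [634. 418.  40.]
gel_box 0.53 [239. 170.  95.  81.] [572.  35.  40.]
top 43.260954972411135 281.540294691873 205.2150646308523 [[-0.014, -0.993, 0.117, 325.44], [-1.0, 0.015, 0.001, 2.469], [-0.003, -0.117, -0.993, 1621.883], [0.0, 0.0, 0.0, 1.0]]
orange_cap 0.45 [312. 192.  15.  17.] [ 512. -105.  130.]
post_a 0.58 [236. 148. 100.  98.] [528. -11.  95.]
stand 0.84 [233. 146. 103. 102.] [534.  -6.  40.]
stand 0.2 [237. 147.  99. 101.] [536. -10.  40.]
bottle 0.68 [134. 235.  34.  25.] [389. 397.  40.]
bottle 0.15 [117. 137.  42.  55.] [641. 440.  40.]
tube
[... 270 characters left out ...]

{'clock': 0.7, 'joints': array([ 1.55158668e+00,  3.84663425e-01,  7.88893169e-03, -2.36320623e-05,
       -1.19399359e+00, -2.58578812e-01]), 'joint_vel': array([-0.00028596, -0.00098919, -0.00093632, -0.00165774, -0.00029546,
       -0.00053441]), 'joint_efforts': array([ 6.84469705e-04, -3.91948235e+01,  1.88578713e+01,  4.18954164e+00,
       -3.02132521e-04, -3.46990809e-07]), 'position': array([171.37008233, 601.01610257, 250.02632218]), 'ee_rot': array([ 9.90369092e-01, -1.38452382e-01, -1.25947835e-05, -1.27097846e-05]), 'contact_force': array([ 0.76250643, -0.26188779,  0.16592055]), 'wrist_torque': array([ 0.02615816, -0.03250972,  0.00606181]), 'gripper_width': 85.79697378015288}
```

View pics/top0.png

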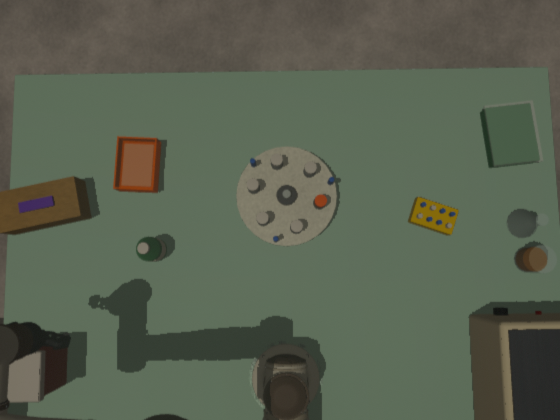

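View pics/side0.png

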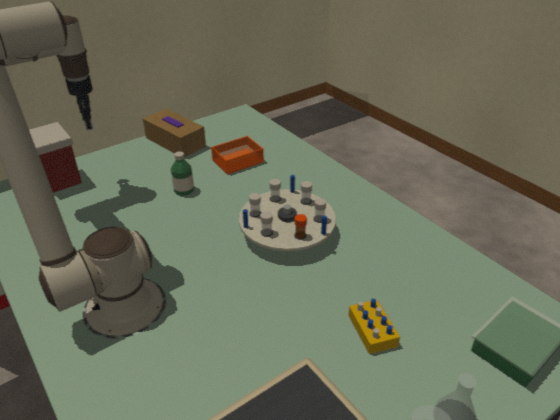

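The top view shows the carousel centred near (287,196) px, the orange cap at (321,201), and blue posts at (331,181), (253,162) and (276,238). The side view agrees. Next I fit the axis and angle.

```bash
cat >> h.py <<'E'
from scipy.optimize import least_squares
def blobs(c,ax,kind,th=None):
    """pixel centroids of blue/orange blobs near the carousel"""
    h=cv2.cvtColor(c["img"],cv2.COLOR_RGB2HSV)
    m=cv2.inRange(h,(108,110,50),(130,255,255)) if kind=="blue" else cv2.inRange(h,(0,170,110),(14,255,255))|cv2.inRange(h,(174,170,110),(180,255,255))
    n,_,st,ce=cv2.connectedComponentsWithStats(m)
    out=[]
    for i in range(1,n):
        if st[i,4]<6: continue
        p=back(c,ce[i],95 if kind=="blue" else 120)
        if np.hypot(*(p[:2]-ax))<190: out.append((ce[i],st[i,4]))
    return out
def pt(ax,a,kind,k=0):
    r,z,o=(135,95,np.pi/6+k*2*np.pi/3) if kind=="blue" else (100,120,0)
    return np.array([ax[0]+r*np.cos(a+o),ax[1]+r*np.sin(a+o),z])
E
python3 - <<'E'
from h import *
cs=[get_image("top"),get_image("side")];ax0=np.array([530.,-8]);obs=[]
for i,c in enumerate(cs):
    for k in("blue","orange"):
        b=blobs(c,ax0,k);print(i,k,[(np.round(p,1).tolist(),int(n),np.round(back(c,p,95 if k=="blue" else 120)[:2]).tolist()) for p,n in b]);obs+=[(c,k,p) for p,n in b]
def res(x):
    r=[]
    for c,k,p in obs:
        e=[proj(c,pt(x[:2],x[2],k,j))-p for j in range(3 if k=="blue" else 1)]
        r+=list(min(e,key=lambda v:v@v))
    return r
s=least_squares(res,[530,-8,-1.8],loss="soft_l1")
s2=least_squares(res,[530,-8,-1.4],loss="soft_l1")
for s in(s,s2):print(s.x,s.cost,np.round(res(s.x),1))
E
```

```text
0 blue [([252.5, 160.9], 15, [637.0, 88.0]), ([331.2, 179.4], 16, [578.0, -142.0]), ([275.5, 238.3], 14, [409.0, 23.0])]
0 orange [([320.4, 200.3], 108, [514.0, -107.0])]
1 blue [([291.9, 178.7], 9, [648.0, 106.0]), ([292.0, 188.5], 11, [614.0, 61.0]), ([244.9, 216.0], 32, [413.0, 30.0]), ([323.9, 220.0], 31, [590.0, -125.0]), ([323.1, 229.3], 14, [560.0, -157.0])]
1 orange [([300.2, 217.9], 71, [520.0, -100.0])]
[540.62720333  -8.95926145  -1.82227752] 18.194908580630724 [ 0.1  0.6 -0.9  0.5 -0.5 -0.3 -0.4 -0.5  0.3  3.9  0.2 -5.9  0.2  1.3
 -0.3  4.   0.5 -5.2  0.2  1.5]
[540.62720331  -8.95926148  -8.10546283] 18.19490858063073 [ 0.1  0.6 -0.9  0.5 -0.5 -0.3 -0.4 -0.5  0.3  3.9  0.2 -5.9  0.2  1.3
 -0.3  4.   0.5 -5.2  0.2  1.5]
```

Call:
servo_tool --turn '[[0, 0, 0.106], [0, 0, 0.106], [0, 0, 0.106], [0, 0, 0.106], [0, 0, 0.106]]' --dp '[[0.026, -0.054, 0], [0.026, -0.054, 0], [0.026, -0.054, 0], [0.026, -0.054, 0], [0.026, -0.054, 0]]' --fingers '[0, 0, 0, 0, 0]'

```text
clock: 1.42
position: [302.6, 326.6, 249.0]
ee_rot: [0.99, 0.138, 0.001, -0.0]
contact_force: [1.8, 1.2, -0.7]
gripper_width: 0.2
```

Call:
servo_tool --turn '[[0, 0, 0], [0, 0, 0], [0, 0, 0], [0, 0, 0], [0, 0, 0]]' --dp '[[0.026, -0.054, 0], [0.026, -0.054, 0], [0.026, -0.054, 0], [0.026, -0.054, 0], [0.026, -0.054, 0]]' --fingers '[0, 0, 0, 0, 0]'

```text
clock: 2.05
position: [435.4, 47.7, 251.9]
ee_rot: [0.99, 0.14, 0.005, -0.002]
contact_force: [2.5, 0.5, 0.6]
gripper_width: 0.7
```

Call:
servo_tool --turn '[[0, 0, 0], [0, 0, 0], [0, 0, 0], [0, 0, 0], [0, 0, 0]]' --dp '[[0.026, -0.054, 0], [0.026, -0.054, 0], [0.026, -0.054, 0], [0.025, -0.055, 0], [0, 0, 0]]' --fingers '[0, 0, 0, 0, 0]'

```text
clock: 2.68
position: [542.2, -180.8, 252.6]
ee_rot: [0.99, 0.137, 0.007, -0.002]
contact_force: [0.0, 0.1, 0.6]
gripper_width: 0.3
```

Call:
servo_tool --turn '[[0, 0, 0], [0, 0, 0], [0, 0, 0], [0, 0, 0], [0, 0, 0]]' --dp '[[-0.004, 0.002, -0.05], [0, 0, -0.05], [0, 0, -0.03], [0, 0, -0.01], [0, 0, 0]]' --fingers '[0, 0, 0, 0, 0]'

```text
clock: 3.3
position: [538.3, -177.1, 111.8]
ee_rot: [0.99, 0.138, 0.009, -0.002]
contact_force: [0.1, 0.2, 0.8]
gripper_width: 0.1
```

```bash
cat >> h.py <<'E'
AX=np.array([540.6,-9.])
def angle(c,a0,ax=AX,kinds=("blue","orange"),win=0.6):
    """fit angle near a0 from one top picture; returns angle, rms px, n"""
    obs=[(k,p) for k in kinds for p,n in blobs(c,ax,k)]
    def res(x):
        r=[]
        for k,p in obs:
            e=[proj(c,pt(ax,x[0],k,j))-p for j in range(3 if k=="blue" else 1)]
            v=min(e,key=lambda v:v@v)
            r+=list(v)
        return r
    best=min((least_squares(res,[g],loss="soft_l1") for g in a0+np.array([-.4,-.2,0,.2,.4])),key=lambda s:s.cost)
    return best.x[0],np.sqrt(np.mean(np.square(res(best.x)))),len(obs)
E
python3 - <<'E'
from h import *
s=read_state();print(s["clock"],s["position"],s["ee_rot"],s["joints"])
c=get_image("top");print(angle(c,-1.82));im=c["img"][100:290,190:400,::-1]
d=get_image("side")
im=cv2.resize(im,None,fx=2.8,fy=2.8)[:532];im2=cv2.resize(d["img"][140:300,190:400,::-1],None,fx=2.8,fy=2.8)
cv2.imwrite("pics/c1.png",cv2.resize(im,None,fx=1,fy=1));cv2.imwrite("pics/c2.png",im2)
E
```

```text
3.3 [ 538.27909875 -177.13567514  111.83606294] [ 0.99038141  0.13802969  0.00949187 -0.00154325] [-0.03529622  0.41779974 -0.32439478 -0.00872494 -0.81045612  1.88900461]
(np.float64(-1.8297233674861837), np.float64(0.5614672524826847), 1)
```

View pics/c2.png

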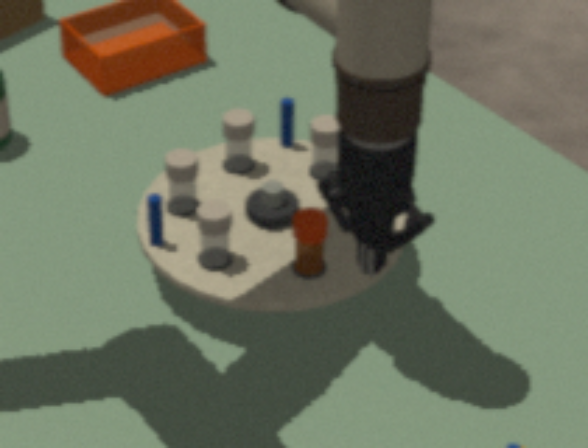

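The closed fingers are just outside the disc rim, behind post_a. I'll move in beside the post first.

Call:
servo_tool --turn '[[0, 0, 0], [0, 0, 0], [0, 0, 0], [0, 0, 0], [0, 0, 0]]' --dp '[[0, 0.01, 0], [0, 0.008, 0], [0, 0.002, 0], [0, 0, 0], [0, 0, 0]]' --fingers '[0, 0, 0, 0, 0]'

```text
clock: 4.03
position: [541.0, -155.5, 116.6]
ee_rot: [0.99, 0.139, 0.014, -0.001]
contact_force: [0.0, 0.8, -0.6]
gripper_width: 0.1
```

Call:
servo_tool --turn '[[0, 0, 0.05], [0, 0, 0.08], [0, 0, 0.08], [0, 0, 0.08], [0, 0, 0.08]]' --dp '[[0.0105, 0.0, -0.002], [0.0125, 0.002, -0.001], [0.0155, 0.004, -0.001], [0.0173, 0.007, -0.001], [0.0185, 0.01, -0.001]]' --fingers '[0, 0, 0, 0, 0]'

```text
clock: 4.65
position: [615.1, -133.9, 109.9]
ee_rot: [0.947, 0.322, 0.012, -0.004]
contact_force: [0.6, -0.4, -0.4]
gripper_width: -0.1
```

Call:
servo_tool --turn '[[0, 0, 0], [0, 0, 0], [0, 0, 0], [0, 0, 0], [0, 0, 0]]' --dp '[[-0.008, -0.02, 0.002], [0, -0.04, 0.03], [0, -0.01, 0.05], [0, 0, 0.03], [0, 0, 0]]' --fingers '[0, 0, 0, 0, 0]'

```text
clock: 5.28
position: [603.6, -209.1, 222.8]
ee_rot: [0.947, 0.32, 0.01, -0.005]
contact_force: [1.2, 0.1, -1.1]
gripper_width: 0.3
```

Run:
```python
from h import *
s=read_state();print(s["clock"],s["position"])
t=s["clock"]
for i in range(3):
    c=get_image("top");r=angle(c,-1.2);print(t+.05*i,r,[(k,np.round(p).tolist(),int(n)) for k in("blue","orange") for p,n in blobs(c,AX,k)])
cv2.imwrite("pics/t3.png",cv2.resize(c["img"][100:290,190:400,::-1],None,fx=2.8,fy=2.8))
print(read_state()["clock"])
```

```text
5.275 [ 603.62248837 -209.13779679  222.75967808]
5.275 (np.float64(-0.6750919054633664), np.float64(0.21357553992479214), 1) [('blue', [243.0, 210.0], 15)]
5.325 (np.float64(-0.6226900857196382), np.float64(0.17519596329921053), 1) [('blue', [244.0, 213.0], 13)]
5.375 (np.float64(-0.5641758631208034), np.float64(0.21144083261514438), 1) [('blue', [245.0, 215.0], 14)]
5.425
```

View pics/t3.png

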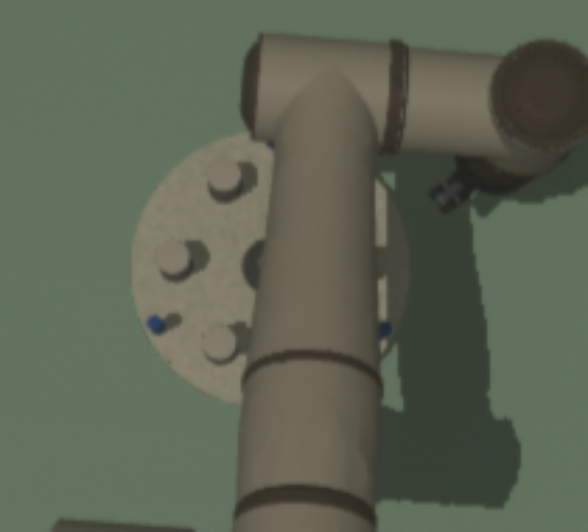

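Released. The disc turns at about 1.11 rad/s (5.6 s per turn), and the cap is now near -0.55 rad. I'll set up the tracker next.

```bash
cat > track.py <<'E'
import sys,json,os
from h import *
h=[[5.275,-.675],[5.325,-.6227],[5.375,-.5642]]
if os.path.exists("log.json"): h=json.load(open("log.json"))
def pred(p,t):  # p: angle, speed, inertia at t=5.275
    dt=.01;n=int(round((t-5.275)/dt));a,w=p[:2]
    for _ in range(n): a+=w*dt;w=max(0,w-dt*(.0007+.0004*w)/p[2])
    return a,w
def fit():
    return least_squares(lambda p:[(pred(p,t)[0]-a)/.015 for t,a in h]+[(p[2]-.0115)/.003],[h[0][1],1.11,.0115],diff_step=1e-3,x_scale=[1,1,.01]).x
p=fit()
for n in("top","side"):
    s=read_state();t=s["clock"];c=get_image(n);a0=pred(p,t)[0]
    hs=cv2.cvtColor(c["img"],cv2.COLOR_RGB2HSV)
    obs=[]
    for k,z in(("blue",(70,95,120)),("orange",(120,))):
        m=cv2.inRange(hs,(108,110,28),(130,255,255)) if k=="blue" else cv2.inRange(hs,(0,170,100),(12,255,255))
        if k=="blue" and n=="side": m=cv2.morphologyEx(m,cv2.MORPH_CLOSE,np.ones((5,3)))
        N,_,st,ce=cv2.connectedComponentsWithStats(m)
        for j in range(3 if k=="blue" else 1):
            q=pt(AX,a0,k,j);u=proj(c,q)
            for i in range(1,N):
                if st[i,4]>=(8 if n=="top" else 25 if k=="blue" else 40) and np.hypot(*(ce[i]-u))<13: obs.append((k,j,ce[i]))
    if obs:
        f=lambda x:np.ravel([(proj(c,pt(AX,x[0],k,j))-u) for k,j,u in obs])
        r=least_squares(f,[a0],loss="soft_l1");e=np.sqrt(np.mean(f(r.x)**2))
        print(n,round(t,3),"pred %.3f meas %.3f rms %.2f n %d"%(a0,r.x[0],e,len(obs)))
        if e<3: h.append([t,float(r.x[0])])
    else: print(n,"none")
json.dump(h,open("log.json","w"));p=fit()
s=read_state();t=s["clock"];pos=np.array(s["position"])
def cap(t):
    a=pred(p,t)[0];return np.array([AX[0]+100*np.cos(a),AX[1]+100*np.sin(a),189])
print("t",round(t,2),"w %.3f I %.4f"%(pred(p,t)[1],p[2]),"err now",np.round(pos-cap(t),1),"pos",np.round(pos),"force",np.round(s["contact_force"],1))
N=int(sys.argv[1]);off=pos-cap(t);prev=pos;L=[]
for i in range(1,6):
    g=cap(t+i*.125)+off*max(0,1-i/N);L.append(np.round((g-prev)/1000,4).tolist());prev=g
print(L)
E
python3 track.py 5
```

```text
top 5.425 pred -0.510 meas -0.506 rms 0.14 n 1
side 5.475 pred -0.455 meas -0.447 rms 0.63 n 3
t 5.53 w 1.128 I 0.0115 err now [ -30.6 -160.3   29.2] pos [ 602. -208.  218.] force [ 0.5 -0.1 -0.1]
[[0.0107, 0.0459, -0.0058], [0.0085, 0.0451, -0.0058], [0.0068, 0.0452, -0.0058], [0.0049, 0.0461, -0.0058], [0.003, 0.0456, -0.0058]]
```

Call:
servo_tool --turn '[[0, 0, 0], [0, 0, 0], [0, 0, 0], [0, 0, 0], [0, 0, 0]]' --dp '[[0.0107, 0.046, -0.006], [0.0085, 0.045, -0.006], [0.007, 0.045, -0.006], [0.005, 0.046, -0.006], [0.003, 0.0455, -0.006]]' --fingers '[0, 0, 0, 0, 0]'

```text
clock: 6.15
position: [634.4, 23.8, 180.3]
ee_rot: [0.948, 0.318, 0.0, -0.008]
contact_force: [-0.9, -0.2, 0.3]
gripper_width: -0.0
```

```bash
python3 track.py 2
```

```text
top 6.15 pred 0.299 meas 0.288 rms 0.51 n 2
side 6.2 pred 0.341 meas 0.341 rms 1.04 n 3
t 6.25 w 1.051 I 0.0115 err now [ 1.  -2.7 -9.5] pos [634.  26. 179.] force [ 0.2 -0.1  0.5]
[[-0.0065, 0.0135, 0.0048], [-0.0073, 0.0116, 0.0048], [-0.0087, 0.01, 0.0], [-0.009, 0.0081, 0.0], [-0.0107, 0.0074, 0.0]]
```

Call:
servo_tool --turn '[[0, 0, 0], [0, 0, 0], [0, 0, 0], [0, 0, 0], [0, 0, 0]]' --dp '[[-0.0065, 0.0135, 0.005], [-0.0073, 0.0116, 0.005], [-0.0087, 0.01, 0], [-0.009, 0.008, 0], [-0.0107, 0.0074, 0]]' --fingers '[0, 0, 0, 0, 0]'

```text
clock: 6.88
position: [588.4, 78.1, 188.9]
ee_rot: [0.947, 0.32, -0.002, -0.008]
contact_force: [0.7, -0.3, -0.2]
gripper_width: 0.0
```

```bash
sed -i 's/for n in("top","side"):/for n in sys.argv[2:]:/' track.py; python3 track.py 2
```

```text
t 6.88 w 0.990 I 0.0115 err now [-3.5  1.3 -0.1] pos [588.  78. 189.] force [ 0.7 -0.3 -0.2]
[[-0.0087, 0.0048, 0.0001], [-0.0101, 0.0038, 0.0001], [-0.0112, 0.0027, 0.0], [-0.0122, 0.0014, 0.0], [-0.0112, -0.0, 0.0]]
```

Call:
servo_tool --turn '[[0, 0, 0], [0, 0, 0], [0, 0, 0], [0, 0, 0], [0, 0, 0]]' --dp '[[-0.0087, 0.0048, 0], [-0.01, 0.0038, 0], [-0.0112, 0.0027, 0], [-0.0122, 0.0014, 0], [-0.0115, 0, 0]]' --fingers '[0, 0, 0, 0, 0]'

```text
clock: 7.5
position: [530.7, 91.4, 189.1]
ee_rot: [0.948, 0.32, -0.002, -0.008]
contact_force: [0.3, -0.7, 0.0]
gripper_width: -0.1
```

```bash
python3 track.py 2 side
```

```text
side 7.5 pred 1.627 meas 1.649 rms 0.79 n 2
t 7.55 w 0.944 I 0.0125 err now [0.9 1.  0.1] pos [529.  91. 189.] force [-2.4  0.2 -0.5]
[[-0.0124, -0.0027, -0.0], [-0.0111, -0.0038, -0.0], [-0.0109, -0.0048, 0.0], [-0.0101, -0.006, 0.0], [-0.0086, -0.0065, 0.0]]
```

Tracking is within 2 mm, so I'll keep going.

Call:
servo_tool --turn '[[0, 0, 0], [0, 0, 0], [0, 0, 0], [0, 0, 0], [0, 0, 0]]' --dp '[[-0.0124, -0.0027, 0], [-0.0111, -0.0038, 0], [-0.0109, -0.0048, 0], [-0.01, -0.006, 0], [-0.0088, -0.0067, 0]]' --fingers '[0, 0, 0, 0, 0]'

```text
clock: 8.18
position: [472.6, 65.5, 189.2]
ee_rot: [0.948, 0.32, -0.002, -0.008]
contact_force: [-0.3, -0.3, 0.4]
gripper_width: 0.3
```

```bash
python3 track.py 2 side
```

```text
side 8.175 pred 2.272 meas 2.266 rms 0.78 n 3
t 8.22 w 0.881 I 0.0122 err now [-1.9 -0.   0.1] pos [471.  65. 189.] force [-2.2 -2.4  0.1]
[[-0.0064, -0.0075, -0.0001], [-0.006, -0.0088, -0.0001], [-0.0055, -0.0087, 0.0], [-0.0048, -0.0099, 0.0], [-0.0034, -0.0094, 0.0]]
```

Call:
servo_tool --turn '[[0, 0, 0], [0, 0, 0], [0, 0, 0], [0, 0, 0], [0, 0, 0]]' --dp '[[-0.0064, -0.0075, 0], [-0.006, -0.0088, 0], [-0.0055, -0.0087, 0], [-0.0047, -0.0098, 0], [-0.0034, -0.0096, 0]]' --fingers '[0, 0, 0, 0, 0]'

```text
clock: 8.85
position: [443.9, 17.5, 189.3]
ee_rot: [0.948, 0.319, -0.002, -0.008]
contact_force: [0.5, -1.4, 0.6]
gripper_width: 0.3
```

```bash
python3 track.py 2 side
```

```text
side 8.85 pred 2.842 meas 2.823 rms 0.38 n 2
t 8.9 w 0.811 I 0.0115 err now [-1.  -1.2  0.2] pos [443.  17. 189.] force [-0.2 -0.8 -0.3]
[[-0.0018, -0.0096, -0.0001], [-0.0007, -0.0097, -0.0001], [-0.0002, -0.0094, 0.0], [0.0007, -0.0092, 0.0], [0.0017, -0.0098, 0.0]]
```

Call:
servo_tool --turn '[[0, 0, 0], [0, 0, 0], [0, 0, 0], [0, 0, 0], [0, 0, 0]]' --dp '[[-0.0018, -0.0096, 0], [-0.0008, -0.0097, 0], [-0.0001, -0.0095, 0], [0.0007, -0.0095, 0], [0.0016, -0.0096, 0]]' --fingers '[0, 0, 0, 0, 0]'

```text
clock: 9.52
position: [443.2, -34.2, 189.2]
ee_rot: [0.948, 0.319, -0.003, -0.008]
contact_force: [-0.3, -0.5, -0.5]
gripper_width: 0.1
```

```bash
sed -i 's/    hs=cv2/    cv2.imwrite(f"pics\/tr{t:.2f}.png",cv2.resize(c["img"][140:300,190:400,::-1],None,fx=2.8,fy=2.8))\n    hs=cv2/' track.py; python3 track.py 2 side; ls pics
```

```text
side 9.525 pred 3.362 meas 3.362 rms 0.23 n 2
t 9.57 w 0.751 I 0.0115 err now [-0.6 -0.3  0.2] pos [443. -35. 189.] force [-0.4 -1.8  0.3]
[[0.003, -0.0084, -0.0001], [0.004, -0.0087, -0.0001], [0.0041, -0.0077, 0.0], [0.0051, -0.0078, 0.0], [0.0052, -0.0066, 0.0]]
c1.png
c2.png
side0.png
t3.png
top0.png
tr9.53.png
```

```bash
cp pics/tr*.png pics/view.png
```

```text
(no output)
```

View pics/view.png

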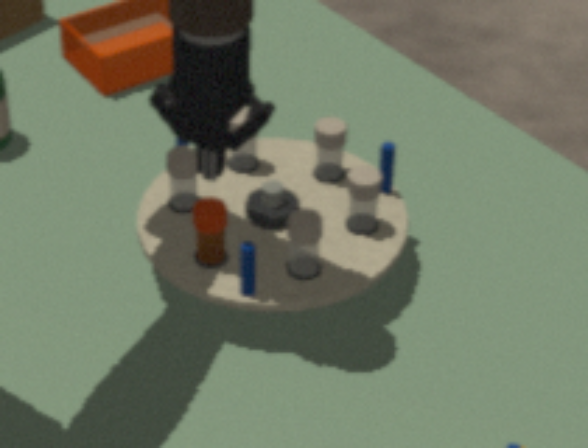

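The fingertips, at crop (212,170), are directly above the orange cap at (210,208). I'll continue following.

Call:
servo_tool --turn '[[0, 0, 0], [0, 0, 0], [0, 0, 0], [0, 0, 0], [0, 0, 0]]' --dp '[[0.003, -0.0084, 0], [0.004, -0.0085, 0], [0.0042, -0.0078, 0], [0.005, -0.0077, 0], [0.0053, -0.0068, 0]]' --fingers '[0, 0, 0, 0, 0]'

```text
clock: 10.2
position: [466.5, -76.7, 189.1]
ee_rot: [0.948, 0.319, -0.003, -0.008]
contact_force: [-0.3, 0.1, -0.0]
gripper_width: -0.1
```

```bash
python3 track.py 2 side
```

```text
side 10.2 pred 3.850 meas 3.860 rms 0.69 n 2
t 10.25 w 0.699 I 0.0117 err now [-0.2  0.1  0.2] pos [467. -77. 189.] force [ 0.7 -0.9  0.8]
[[0.0065, -0.0064, -0.0001], [0.0064, -0.0053, -0.0001], [0.0072, -0.005, 0.0], [0.0075, -0.0043, 0.0], [0.0071, -0.0033, 0.0]]
```

Call:
servo_tool --turn '[[0, 0, 0], [0, 0, 0], [0, 0, 0], [0, 0, 0], [0, 0, 0]]' --dp '[[0.0065, -0.0064, 0], [0.0066, -0.0054, 0], [0.0072, -0.005, 0], [0.0075, -0.0043, 0], [0.0072, -0.0033, 0]]' --fingers '[0, 0, 0, 0, 0]'

```text
clock: 10.88
position: [504.6, -103.1, 189.1]
ee_rot: [0.948, 0.319, -0.003, -0.008]
contact_force: [0.1, -0.1, -0.6]
gripper_width: 0.1
```

```bash
python3 track.py 2 side
```

```text
side 10.875 pred 4.316 meas 4.307 rms 0.53 n 2
t 10.93 w 0.639 I 0.0116 err now [ 1.2 -1.1  0.1] pos [ 506. -103.  189.] force [ 1.6 -0.9  0.1]
[[0.0072, -0.0021, -0.0], [0.0067, -0.0013, -0.0], [0.0073, -0.0013, 0.0], [0.0078, -0.0008, 0.0], [0.0077, -0.0002, 0.0]]
```

Call:
servo_tool --turn '[[0, 0, 0], [0, 0, 0], [0, 0, 0], [0, 0, 0], [0, 0, 0]]' --dp '[[0.0072, -0.0021, 0], [0.0069, -0.0014, 0], [0.0073, -0.0012, 0], [0.0077, -0.0007, 0], [0.0077, -0.0002, 0]]' --fingers '[0, 0, 0, 0, 0]'

```text
clock: 11.55
position: [544.7, -109.1, 189.0]
ee_rot: [0.948, 0.319, -0.002, -0.008]
contact_force: [-0.2, -0.2, 0.0]
gripper_width: 0.1
```

```bash
python3 track.py 2 side
```

```text
side 11.55 pred 4.729 meas 4.722 rms 0.72 n 3
t 11.6 w 0.582 I 0.0115 err now [ 1.5 -0.2  0. ] pos [ 546. -109.  189.] force [ 1.1 -0.5  0.6]
[[0.0067, 0.0006, -0.0], [0.006, 0.0011, -0.0], [0.0071, 0.0015, 0.0], [0.0063, 0.0018, 0.0], [0.0066, 0.0024, 0.0]]
```

Call:
servo_tool --turn '[[0, 0, 0], [0, 0, 0], [0, 0, 0], [0, 0, 0], [0, 0, 0]]' --dp '[[0.0067, 0.0006, 0], [0.0063, 0.0011, 0], [0.0068, 0.0015, 0], [0.0065, 0.0018, 0], [0.0066, 0.0024, 0]]' --fingers '[0, 0, 0, 0, 0]'

```text
clock: 12.22
position: [580.6, -101.2, 188.9]
ee_rot: [0.948, 0.319, -0.002, -0.007]
contact_force: [-0.6, -0.3, 0.0]
gripper_width: 0.2
```

```bash
python3 track.py 2 side
```

```text
side 12.225 pred 5.099 meas 5.110 rms 0.72 n 3
t 12.28 w 0.531 I 0.0116 err now [ 0.2 -0.6 -0.1] pos [ 581. -101.  189.] force [0.7 0.6 1.2]
[[0.0056, 0.003, 0.0001], [0.0058, 0.0036, 0.0001], [0.0055, 0.0036, 0.0], [0.0048, 0.0036, 0.0], [0.0045, 0.0038, 0.0]]
```

One more call of following, then straight up and clear.

Call:
servo_tool --turn '[[0, 0, 0], [0, 0, 0], [0, 0, 0], [0, 0, 0], [0, 0, 0]]' --dp '[[0.0056, 0.003, 0], [0.0058, 0.0035, 0], [0.0054, 0.0036, 0], [0.0049, 0.0036, 0], [0.0046, 0.0038, 0]]' --fingers '[0, 0, 0, 0, 0]'

```text
clock: 12.9
position: [609.4, -82.2, 188.9]
ee_rot: [0.948, 0.319, -0.002, -0.007]
contact_force: [-0.3, 0.2, -0.4]
gripper_width: 0.2
```

Call:
servo_tool --turn '[[0, 0, 0], [0, 0, 0], [0, 0, 0], [0, 0, 0], [0, 0, 0]]' --dp '[[0, 0, 0.03], [0, -0.02, 0.04], [0, -0.04, 0.03], [0, -0.04, 0.01], [0, -0.04, 0]]' --fingers '[0, 0, 0, 0, 0]'

```text
clock: 13.52
position: [610.1, -222.0, 302.5]
ee_rot: [0.946, 0.323, -0.002, -0.007]
contact_force: [0.4, 0.2, -0.8]
gripper_width: 0.1
```

Call:
servo_tool --turn '[[0, 0, 0], [0, 0, 0], [0, 0, 0], [0, 0, 0], [0, 0, 0]]' --dp '[[0, -0.03, 0], [0, -0.02, 0], [0, 0, 0], [0, 0, 0], [0, 0, 0]]' --fingers '[0, 0, 0, 0, 0]'

```text
clock: 14.15
position: [610.2, -274.1, 302.0]
ee_rot: [0.947, 0.322, -0.002, -0.007]
contact_force: [-0.6, 0.4, 0.9]
gripper_width: 0.3
```

```bash
python3 track.py 2 side top
python3 - <<'E'
import sys;sys.argv=["x","2"]
from track import *
for t in range(14,30,1): print(t,np.round(pred(p,t),3))
E
```

```text
side 14.15 pred 5.994 meas 6.041 rms 0.57 n 3
top 14.2 pred 6.009 meas 6.044 rms 0.44 n 3
t 14.25 w 0.392 I 0.0119 err now [ -28.1 -243.7  113.1] pos [ 610. -274.  302.] force [ 0.   0.2 -0.2]
[[0.0149, 0.1264, -0.0566], [0.0147, 0.1264, -0.0566], [0.0005, 0.0048, 0.0], [0.0002, 0.0047, 0.0], [0.0, 0.0042, 0.0]]
t 14.25 w 0.392 I 0.0119 err now [ -28.1 -243.7  113.1] pos [ 610. -274.  302.] force [ 0.   0.2 -0.2]
[[0.0149, 0.1264, -0.0566], [0.0147, 0.1264, -0.0566], [0.0005, 0.0048, 0.0], [0.0002, 0.0047, 0.0], [0.0, 0.0042, 0.0]]
14 [5.963 0.411]
15 [6.339 0.339]
16 [6.644 0.27 ]
17 [6.881 0.204]
18 [7.052 0.139]
19 [7.16  0.077]
20 [7.206 0.016]
21 [7.209 0.   ]
22 [7.209 0.   ]
23 [7.209 0.   ]
24 [7.209 0.   ]
25 [7.209 0.   ]
26 [7.209 0.   ]
27 [7.209 0.   ]
28 [7.209 0.   ]
29 [7.209 0.   ]
```

Call:
servo_tool --turn '[[0, 0, 0], [0, 0, 0], [0, 0, 0], [0, 0, 0], [0, 0, 0]]' --dp '[[0, 0, 0], [0, 0, 0], [0, 0, 0], [0, 0, 0], [0, 0, 0]]' --fingers '[0, 0, 0, 0, 0]'

```text
clock: 14.88
position: [610.4, -273.1, 302.5]
ee_rot: [0.946, 0.323, -0.002, -0.007]
contact_force: [0.3, -0.8, -0.2]
gripper_width: -0.2
```

Call:
servo_tool --turn '[[0, 0, 0], [0, 0, 0], [0, 0, 0], [0, 0, 0], [0, 0, 0]]' --dp '[[0, 0, 0], [0, 0, 0], [0, 0, 0], [0, 0, 0], [0, 0, 0]]' --fingers '[0, 0, 0, 0, 0]'

```text
clock: 15.5
position: [610.4, -273.2, 302.4]
ee_rot: [0.947, 0.323, -0.002, -0.007]
contact_force: [-0.6, -0.1, 0.1]
gripper_width: -0.3
```

Call:
servo_tool --turn '[[0, 0, 0], [0, 0, 0], [0, 0, 0], [0, 0, 0], [0, 0, 0]]' --dp '[[0, 0, 0], [0, 0, 0], [0, 0, 0], [0, 0, 0], [0, 0, 0]]' --fingers '[0, 0, 0, 0, 0]'

```text
clock: 16.12
position: [610.4, -273.2, 302.5]
ee_rot: [0.947, 0.323, -0.002, -0.007]
contact_force: [0.4, 0.7, 0.7]
gripper_width: 0.2
```

Call:
servo_tool --turn '[[0, 0, 0], [0, 0, 0], [0, 0, 0], [0, 0, 0], [0, 0, 0]]' --dp '[[0, 0, 0], [0, 0, 0], [0, 0, 0], [0, 0, 0], [0, 0, 0]]' --fingers '[0, 0, 0, 0, 0]'

```text
clock: 16.75
position: [610.4, -273.2, 302.4]
ee_rot: [0.947, 0.323, -0.002, -0.007]
contact_force: [0.9, -1.0, -0.1]
gripper_width: 0.1
```

Call:
servo_tool --turn '[[0, 0, 0], [0, 0, 0], [0, 0, 0], [0, 0, 0], [0, 0, 0]]' --dp '[[0, 0, 0], [0, 0, 0], [0, 0, 0], [0, 0, 0], [0, 0, 0]]' --fingers '[0, 0, 0, 0, 0]'

```text
clock: 17.38
position: [610.4, -273.2, 302.4]
ee_rot: [0.947, 0.323, -0.002, -0.007]
contact_force: [-0.1, -0.3, 0.5]
gripper_width: 0.0
```

Call:
servo_tool --turn '[[0, 0, 0], [0, 0, 0], [0, 0, 0], [0, 0, 0], [0, 0, 0]]' --dp '[[0, 0, 0], [0, 0, 0], [0, 0, 0], [0, 0, 0], [0, 0, 0]]' --fingers '[0, 0, 0, 0, 0]'

```text
clock: 18.0
position: [610.4, -273.2, 302.4]
ee_rot: [0.947, 0.323, -0.002, -0.007]
contact_force: [0.2, 0.1, 0.5]
gripper_width: -0.1
```

Call:
servo_tool --turn '[[0, 0, 0], [0, 0, 0], [0, 0, 0], [0, 0, 0], [0, 0, 0]]' --dp '[[0, 0, 0], [0, 0, 0], [0, 0, 0], [0, 0, 0], [0, 0, 0]]' --fingers '[0, 0, 0, 0, 0]'

```text
clock: 18.62
position: [610.4, -273.2, 302.4]
ee_rot: [0.947, 0.323, -0.002, -0.007]
contact_force: [0.6, -0.2, -0.5]
gripper_width: 0.1
```

Call:
servo_tool --turn '[[0, 0, 0], [0, 0, 0], [0, 0, 0], [0, 0, 0], [0, 0, 0]]' --dp '[[0, 0, 0], [0, 0, 0], [0, 0, 0], [0, 0, 0], [0, 0, 0]]' --fingers '[0, 0, 0, 0, 0]'

```text
clock: 19.25
position: [610.4, -273.2, 302.4]
ee_rot: [0.947, 0.323, -0.002, -0.007]
contact_force: [-0.2, 0.0, -0.2]
gripper_width: -0.4
```

Call:
servo_tool --turn '[[0, 0, 0], [0, 0, 0], [0, 0, 0], [0, 0, 0], [0, 0, 0]]' --dp '[[0, 0, 0], [0, 0, 0], [0, 0, 0], [0, 0, 0], [0, 0, 0]]' --fingers '[0, 0, 0, 0, 0]'

```text
clock: 19.88
position: [610.4, -273.2, 302.4]
ee_rot: [0.947, 0.323, -0.002, -0.007]
contact_force: [-0.4, 0.2, 0.4]
gripper_width: 0.0
```

Call:
servo_tool --turn '[[0, 0, 0], [0, 0, 0], [0, 0, 0], [0, 0, 0], [0, 0, 0]]' --dp '[[0, 0, 0], [0, 0, 0], [0, 0, 0], [0, 0, 0], [0, 0, 0]]' --fingers '[0, 0, 0, 0, 0]'

```text
clock: 20.5
position: [610.4, -273.2, 302.5]
ee_rot: [0.947, 0.323, -0.002, -0.007]
contact_force: [-1.0, 0.6, 0.2]
gripper_width: -0.1
```

Call:
servo_tool --turn '[[0, 0, 0], [0, 0, 0], [0, 0, 0], [0, 0, 0], [0, 0, 0]]' --dp '[[0, 0, 0], [0, 0, 0], [0, 0, 0], [0, 0, 0], [0, 0, 0]]' --fingers '[0, 0, 0, 0, 0]'

```text
clock: 21.12
position: [610.4, -273.2, 302.4]
ee_rot: [0.947, 0.323, -0.002, -0.007]
contact_force: [-0.0, -0.1, -0.1]
gripper_width: -0.1
```

Call:
servo_tool --turn '[[0, 0, 0], [0, 0, 0], [0, 0, 0], [0, 0, 0], [0, 0, 0]]' --dp '[[0, 0, 0], [0, 0, 0], [0, 0, 0], [0, 0, 0], [0, 0, 0]]' --fingers '[0, 0, 0, 0, 0]'

```text
clock: 21.75
position: [610.4, -273.2, 302.4]
ee_rot: [0.947, 0.323, -0.002, -0.007]
contact_force: [0.3, -0.8, 0.1]
gripper_width: 0.3
```

```bash
python3 track.py 2 side top
```

```text
side 21.75 pred 7.209 meas 7.218 rms 0.30 n 4
top 21.8 pred 7.209 meas 7.227 rms 0.50 n 3
t 21.85 w 0.000 I 0.0119 err now [  10.7 -344.9  113.4] pos [ 610. -273.  302.] force [ 0.4 -0.   0.5]
[[-0.0053, 0.1724, -0.0567], [-0.0053, 0.1724, -0.0567], [0.0, 0.0, 0.0], [0.0, 0.0, 0.0], [0.0, 0.0, 0.0]]
```

Wait another 1.9 s, then confirm the disc is at rest and the bystanders haven't moved.

Call:
servo_tool --turn '[[0, 0, 0], [0, 0, 0], [0, 0, 0], [0, 0, 0], [0, 0, 0]]' --dp '[[0, 0, 0], [0, 0, 0], [0, 0, 0], [0, 0, 0], [0, 0, 0]]' --fingers '[0, 0, 0, 0, 0]'

```text
clock: 22.48
position: [610.4, -273.2, 302.4]
ee_rot: [0.947, 0.323, -0.002, -0.007]
contact_force: [-0.4, -0.4, 0.8]
gripper_width: 0.3
```

Call:
servo_tool --turn '[[0, 0, 0], [0, 0, 0], [0, 0, 0], [0, 0, 0], [0, 0, 0]]' --dp '[[0, 0, 0], [0, 0, 0], [0, 0, 0], [0, 0, 0], [0, 0, 0]]' --fingers '[0, 0, 0, 0, 0]'

```text
clock: 23.1
position: [610.4, -273.2, 302.4]
ee_rot: [0.947, 0.323, -0.002, -0.007]
contact_force: [-0.0, 1.5, -1.0]
gripper_width: -0.0
```

Call:
servo_tool --turn '[[0, 0, 0], [0, 0, 0], [0, 0, 0], [0, 0, 0], [0, 0, 0]]' --dp '[[0, 0, 0], [0, 0, 0], [0, 0, 0], [0, 0, 0], [0, 0, 0]]' --fingers '[0, 0, 0, 0, 0]'

```text
clock: 23.72
position: [610.4, -273.2, 302.5]
ee_rot: [0.947, 0.323, -0.002, -0.007]
contact_force: [-0.4, -0.3, -0.4]
gripper_width: -0.2
```

```bash
python3 track.py 2 side top
python3 - <<'E'
from h import *
for q in("bottle","tube_block","gel_box"):
    print(q,[np.round(r["box"]).tolist() for r in search_frame(q,"top")[:1]])
a=cv2.imread("pics/side0.png");b=get_image("side")["img"][:,:,::-1]
cv2.imwrite("pics/end.png",b)
E
```

```text
side 23.725 pred 7.222 meas 7.217 rms 0.22 n 4
top 23.775 pred 7.222 meas 7.227 rms 0.50 n 3
t 23.82 w 0.000 I 0.0119 err now [  10.7 -344.9  113.4] pos [ 610. -273.  302.] force [-0.3 -0.1 -0.2]
[[-0.0053, 0.1724, -0.0567], [-0.0053, 0.1724, -0.0567], [0.0, 0.0, 0.0], [0.0, 0.0, 0.0], [0.0, 0.0, 0.0]]
bottle [[138.0, 238.0, 27.0, 22.0]]
tube_block [[410.0, 200.0, 52.0, 36.0]]
gel_box [[114.0, 138.0, 49.0, 56.0]]
```

View pics/end.png

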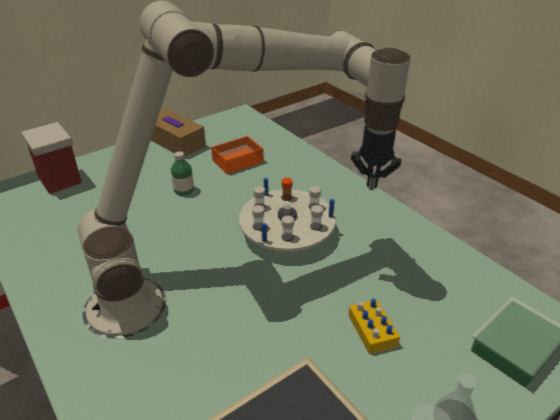

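The disc reads the same angle in both pictures, so it is at rest. The bottle (182,175), gel box (238,155) and tube block (373,325) are where they were, and the arm is clear.

```bash
python3 -c "from bench import *;print(job_done())"
```

```text
the job is handed in; nothing more can be done
None
```

The job is handed in. The carousel was spun and followed as asked, and it had come to rest before hand-in at 23.8 s, well inside the 72 s limit.

- **Push:** I pushed post_a counter-clockwise with the closed fingers and withdrew outward, then up. About half a second after release the disc was turning at roughly 1.13 rad/s, one turn in about 5.6 s. I estimate about 1.2 rad/s at release, but the camera did not see that moment, so the peak speed is not measured directly.
- **Following:** I kept the closed fingertips over the orange cap from about 6.2 s to 12.9 s. The readings after each look were within about 3 mm sideways. The fingertips were about 4 cm above the cap, except at the very start, when they were about 1 cm low. During each 0.05 s camera look the arm may have lagged a few millimetres. The disc was still turning at about 0.5 rad/s when I stopped, faster than one turn in 20 s. Contact force stayed at noise level in every reading.
- **Final checks:** The disc angle read the same at 21.8 s and 23.7 s. The bottle, tube block and gel box were in the same places as at the start, within a few pixels of detection noise. The arm was well clear, about 27 cm off the turning axis to the side with the tool at about 30 cm height. No check failed.

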